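Lay the carton down on the bench scale and tare it

TASK

The tall carton stands unsteadily on end on the steel bench scale: tip it over so that it lies flat on its side, wholly on the platform. Once it lies still, tare the scale by pressing the blue membrane key on the grey control unit: the key hardly moves, so press until you feel about 6 N (never hard, not over about 20 N), keep it pressed for half a second, then let go. Do not press the red off key beside it, and leave everything else on the bench where it stands.

Things in the scene. Friction and masses are not known exactly. Their poses are not given: they have to be found in the camera images.
- scale: bench scale, fixed: a brushed steel platform 260 (its x) x 390 (its y) mm, level, top 50 mm above the origin. Origin: centre of its underside, on the bench; z up. May stand turned by 10 degrees. The lying carton finds room only if tipped along y, towards the more distant end of the platform.
- carton: brown carton, blue labels on its two broad faces, 100 (its x) x 72 (its y) x 150 (its z) mm, 0.25 to 0.55 kg, balance point at its middle. Origin: centre of its foot. Starts standing on the platform, up to 90 mm off its middle along the scale's y, either way; its y axis within 10 degrees of the scale's y. Pushed near its top it tips without sliding, and falls once tilted past 26 degrees.
- carton_foot (a point): centre of the carton's foot face (same as its origin)
- carton_head (a point): centre of the carton's head face, 150 mm above the foot along the carton's z
- carton_center (a point): middle of the carton, 75 mm from foot and head
- indicator: grey control unit, fixed on the bench left or right of the scale (a black and yellow battery charger of like size is on the other side). 140 (its x) x 160 (its y) mm, 34 mm high, with a black display hood 57 mm high from 20 mm beyond the origin to its +x edge. Origin: centre of its underside; z up; turned by up to 17 degrees. Its two keys lie side by side in front of the hood.
- tare_key (a joint): how far the blue tare key (42 along x by 48 along y mm, white square at its middle, level, at the unit's +y side) is pushed in, m: 0 at rest, at most 0.0025. It is a stiff spring: it starts to give at 2 N and rises 2.6 N per mm, to 8.5 N at its stop; it springs back when let go.
- tare_key_top (a point): centre of the blue tare key's upper face, 39.5 mm above the bench; press straight down here
- off_key (a joint): how far the red off key (same size and spring) is pushed in, m: 0 at rest. Not to be pressed.
- off_key_top (a point): centre of the red off key's upper face, 68 mm from the blue key's centre, to the unit's -y side
- jar: bystander: purple jar, 72 mm across, 95 mm high; origin under its centre
- oil: bystander: amber oil bottle with yellow cap, 60 mm across, 150 mm high; origin under its centre
- spray: bystander: spray can, 66 mm across, 140 mm high; origin under its centre
- battery: bystander: black and orange battery pack, 75 x 115 x 63 mm; origin under its centre
- drill: bystander: yellow and black cordless drill lying on its side, about 170 x 220 x 54 mm; origin under its motor
There are look-alikes about, which are no part of the job. What is shaped like the carton but purple is not meant.

How it is judged:
By the outcome, as a careful person would: the job done as asked, in the order asked, and still so for the second after the job is handed in, with the robot touching nothing.
It also fails if it takes over 45 s, if anything falls off the work surface, if the arm or the gripper's body presses on something with over 40 N, if the wrist force passes 120 N, or if a joint passes its speed limit or range.

ROBOT

A 6-joint arm with a two-finger parallel gripper is mounted at the origin on the work surface. World frame = base frame: x ahead of the robot, y to its left, z up, the work surface at z = 0. Lengths are in m, angles in rad, forces in N, time in s.
With the tool pointing down it reaches from about 0.35 to 1 m from the base axis. Payload 7.1 kg.
Tool frame: the origin (TCP) lies between the finger pads; the fingertips stand 8 mm ahead of it and the grasp point (between the pads) lies 11 mm behind it; z points along the fingers, y is the line along which they close (so a half turn about z gives the same grasp; the last joint's range is limited). The gripper opens to 85 mm and grips with 20 to 120 N. Pads are 22 mm wide; open, the fingers measure 114 mm over their backs; the gripper's body (76 mm by 85 mm) begins 54 mm behind the grasp point. The pads swing forward as they close: fully open they stand 13 mm farther back than shut.
Start: joints at [-1.33, 0.423, 1.63, -0, 1.089, -0.019], TCP at [0.161, -0.604, 0.239] pointing down, gripper open.
Joint ranges: [-3, 3], [-0.9, 2.11], [0.09, 2.58], [-1.31, 4.45], [0.11, 2.69], [-2.54, 2.54]. Speed limits (rad/s): [2.39, 2.39, 3.01, 3.14, 3.14, 3.14].

INTERFACE

Orientations are given as a 3x3 rotation matrix whose columns are the frame's x, y, z axes.
In Python, from workcell import ctrl, hand, kin, optics gives the robot as it stands. Calls block until the motion is done:
- ctrl.goto(position, orientation): joint-space move of the TCP to a pose.
- ctrl.movel(position, rotation=None, rate=0.15, threshold=None): straight line of the TCP; rotation=None keeps the orientation; rate is the mean speed in m/s. With threshold (N) it stops when the force on the tool has changed by that much, and returns True; else False.
- ctrl.goto_joints(angles): joint-space move.
- hand.open_gripper() and hand.clamp(): open the fingers fully, or close them until they stop; the grip force is fixed at half the most.
- ctrl.sleep(seconds).
- kin.solve_ik(position, orientation): joint angles nearest the present ones, or None.
- optics.grab_frame(name): name is "scene" or "side" or "wrist"; returns a dict with "img" (384x512x3 uint8, red, green, blue), "z_map" (384x512 float32, m along the optical axis (not along the pixel's ray), 0 where there is no reading), "fx", "fy", "cx", "cy" (pixels), "xyz" and "rotation" of the camera in the world. Camera axes: x right, y down, z forward; pixel columns grow to the right and rows downward; lengths in m; the calibration is good to about 2 mm. A picture is of the moment at which its call begins.
A pose or a line that the arm cannot do raises ctrl.MotionError and nothing moves.
- ctrl.finish_job(): hands the job in; it is judged then, once.
Trained networks look in the newest picture that a camera, given by its name, has taken for a name from the list of things; names that differ only in an ending like _2 or _b are one class to them, and where a whole thing is asked for, a point or a joint stands for the part that bears it (a point fixed in the world has none). Each returns a list of dicts, best first, with "conf" (0 to 1); they miss things now and then, are a little off and sometimes report something else, mostly with a low value. They report only what shows in the picture. A call takes as long as a camera call. They do not tell look-alikes from the thing itself.
- optics.find_in(label, camera): "location" ([x, y, z] in m, in the coordinates of the camera as it stood for that picture, good to about 4 mm: the middle of the surface that is visible of it).
Readings, each from a call of its own:
- ctrl.get_clock(): time.
- ctrl.get_q(): joint angles.
- ctrl.get_joint_velocities(): joint speeds.
- ctrl.get_tau(): joint torques, N m.
- ctrl.get_ee_pos(): TCP position.
- ctrl.get_tcp_rot(): TCP orientation.
- ctrl.get_contact_force(): force on the tool from outside, world axes, zero at the start.
- ctrl.get_moment(): the same for the moment, N m.
- ctrl.get_gripper_width(): finger opening in m.
- ctrl.get_finger_force(): force on a finger pad.
Only numpy, scipy, OpenCV 4.12 (cv2) and the standard library are available. Lean on these libraries where they do the work, as an engineer would, in place of code of your own. Each camera call takes 0.05 s, during which the arm holds its last target. There are 200 camera calls.

## Working session

There is one attempt and no reset: what is moved stays moved. The work goes in short steps, each a Python script; the robot and the scene stay as the last script left them, time stands still between calls to the robot, and variables do not carry over. Pictures are saved under pics/ and viewed, at most 10 in all, crops included, and the job is handed in when it is done.

```bash
mkdir -p pics; cat > h.py <<'E'
import numpy as np, cv2
from workcell import ctrl, hand, kin, optics
def grab(c, save=None):
    f=optics.grab_frame(c)
    if save: cv2.imwrite('pics/'+save, f['img'][...,::-1])
    return f
def w(f,p): return np.array(f['xyz'])+np.array(f['rotation'])@np.array(p)
def cloud(f):
    z=f['z_map']; v,u=np.mgrid[:z.shape[0],:z.shape[1]]
    P=np.stack([(u-f['cx'])/f['fx']*z,(v-f['cy'])/f['fy']*z,z],-1)@np.array(f['rotation']).T+np.array(f['xyz'])
    P[z==0]=np.nan
    return P
def pix(f,p):
    c=np.array(f['rotation']).T@(np.array(p)-np.array(f['xyz'])); return np.round([f['cx']+f['fx']*c[0]/c[2],f['cy']+f['fy']*c[1]/c[2]])
E
python3 - <<'E'
from h import *
im=[]
for c in ['scene','side']:
    f=grab(c); im.append(f['img']); print(c,np.round(f['xyz'],3),np.round(f['rotation'],2).tolist())
    np.savez(f'{c}.npz',**f)
    for n in ['scale','carton','indicator','tare_key','off_key','tare_key_top','off_key_top','jar','oil','spray','battery','drill']:
        for d in optics.find_in(n,c)[:3]:
            p=w(f,d['location']); print(n,round(d['conf'],2),np.round(p,3),pix(f,p))
a=np.vstack(im); cv2.imwrite('pics/a.png',im[0][...,::-1]);cv2.imwrite('pics/b.png',im[1][...,::-1])
E
```

```text
scene [ 1.093 -0.593  1.218] [[0.74, 0.53, -0.42], [0.68, -0.59, 0.44], [-0.02, -0.61, -0.79]]
scale 0.56 [ 0.631 -0.051  0.048] [276. 240.]
carton 0.88 [0.346 0.41  0.116] [299. 118.]
carton 0.55 [ 0.625 -0.011  0.17 ] [283. 210.]
carton 0.47 [0.485 0.39  0.042] [321. 150.]
indicator 0.72 [0.536 0.346 0.032] [324. 164.]
off_key 0.45 [0.508 0.327 0.041] [316. 161.]
off_key 0.22 [0.536 0.35  0.035] [325. 163.]
tare_key_top 0.47 [0.488 0.39  0.04 ] [322. 150.]
tare_key_top 0.2 [ 0.627 -0.014  0.177] [283. 210.]
off_key_top 0.67 [ 0.329 -0.3    0.043] [162. 236.]
off_key_top 0.6 [0.508 0.326 0.042] [316. 161.]
off_key_top 0.23 [ 0.723 -0.33   0.094] [236. 311.]
jar 0.66 [0.72  0.279 0.072] [355. 192.]
oil 0.93 [ 0.725 -0.331  0.091] [236. 312.]
spray 0.62 [0.357 0.088 0.102] [246. 166.]
battery 0.8 [0.333 0.261 0.044] [272. 148.]
battery 0.49 [0.506 0.327 0.039] [316. 161.]
drill 0.63 [ 0.331 -0.297  0.043] [163. 236.]
side [0.2   0.88  1.201] [[-0.94, -0.27, 0.22], [-0.34, 0.7, -0.62], [0.01, -0.66, -0.75]]
scale 0.73 [0.566 0.091 0.05 ] [230. 225.]
scale 0.5 [0.607 0.047 0.161] [222. 193.]
indicator 0.85 [0.521 0.384 0.037] [208. 301.]
indicator 0.36 [0.599 0.045 0.163] [225. 193.]
tare_key 0.64 [0.488 0.397 0.041] [215. 308.]
off_key 0.67 [0.507 0.329 0.037] [218. 288.]
tare_key_top 0.65 [0.487 0.393 0.04 ] [216. 307.]
tare_key_top 0.35 [0.521 0.383 0.032] [208. 302.]
off_key_top 0.48 [0.507 0.336 0.036] [218. 290.]
off_key_top 0.27 [0.608 0.052 0.164] [222. 194.]
jar 0.72 [0.699 0.317 0.072] [166. 261.]
jar 0.35 [0.485 0.398 0.039] [216. 309.]
oil 0.93 [ 0.711 -0.298  0.08 ] [232. 143.]
oil 0.73 [0.32  0.296 0.046] [277. 296.]
spray 0.89 [0.348 0.128 0.111] [286. 241.]
battery 0.85 [0.317 0.294 0.044] [278. 296.]
drill 0.88 [ 0.314 -0.29   0.04 ] [322. 174.]
```

View pics/a.png

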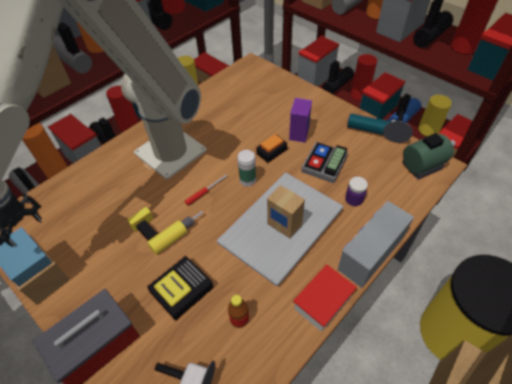

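```bash
python3 - <<'E'
from h import *
f=dict(np.load('scene.npz'));P={c:cloud(dict(np.load(c+'.npz'))) for c in ['scene','side']}
for c in P:
    X=P[c].reshape(-1,3); I=np.load(c+'.npz')['img'].reshape(-1,3).astype(int)
    def rect(m,n):
        Q=X[m]; 
        if len(Q)<10: print(c,n,len(Q)); return
        r=cv2.minAreaRect(Q[:,:2].astype(np.float32)*1000); print(c,n,len(Q),np.round(r[0],0),np.round(r[1],0),round(r[2],1),'z',np.round(np.median(Q[:,2]),3), 'xy',np.round(np.min(Q[:,:2],0),3),np.round(np.max(Q[:,:2],0),3))
    box=(X[:,0]>.42)&(X[:,0]<.85)&(abs(X[:,1])<.3)
    rect(box&(abs(X[:,2]-.05)<.005),'platform')
    rect(box&(X[:,2]>.192)&(X[:,2]<.21),'carton top')
    rect(box&(X[:,2]>.08),'carton all')
    near=(X[:,0]>.38)&(X[:,0]<.66)&(X[:,1]>.22)&(X[:,1]<.5)
    rect(near&(X[:,2]>.036)&(X[:,2]<.044)&(I[:,2]>I[:,0]+40),'blue')
    rect(near&(X[:,2]>.036)&(X[:,2]<.044)&(I[:,0]>I[:,2]+60),'red')
s=cv2.imread('pics/a.png'); t=cv2.imread('pics/b.png')
A=cv2.resize(s[100:300,180:400],None,fx=2.2,fy=2.2);B=cv2.resize(t[130:330,130:350],None,fx=2.2,fy=2.2)
h=A.shape[0]; cv2.imwrite('pics/c.png',cv2.resize(np.hstack([A,B]),(800,int(800*h/(A.shape[1]*2)))))
E
```

```text
scene platform 5379 [652.  -4.] [603. 393.] 88.3 z 0.051 xy [ 0.446 -0.3  ] [0.849 0.295]
scene carton top 617 [613.  13.] [103.  76.] 4.3 z 0.201 xy [ 0.561 -0.027] [0.665 0.051]
scene carton all 1771 [703.  19.] [587. 277.] 70.3 z 0.154 xy [ 0.561 -0.299] [0.85 0.3 ]
scene blue 93 [485. 392.] [48. 63.] 12.8 z 0.04 xy [0.457 0.359] [0.512 0.424]
scene red 85 [504. 328.] [45. 58.] 16.9 z 0.039 xy [0.477 0.299] [0.531 0.357]
side platform 4184 [653.  -2.] [602. 393.] 88.8 z 0.049 xy [ 0.45 -0.3 ] [0.85  0.299]
side carton top 464 [616.  17.] [100.  77.] 4.0 z 0.199 xy [ 0.564 -0.024] [0.668 0.056]
side carton all 1942 [698.  15.] [600. 278.] 71.8 z 0.127 xy [ 0.562 -0.3  ] [0.85 0.3 ]
side blue 147 [488. 394.] [44. 52.] 22.8 z 0.039 xy [0.462 0.363] [0.514 0.42 ]
side red 141 [520. 381.] [167.  59.] 76.7 z 0.039 xy [0.481 0.3  ] [0.568 0.456]
```

View pics/c.png

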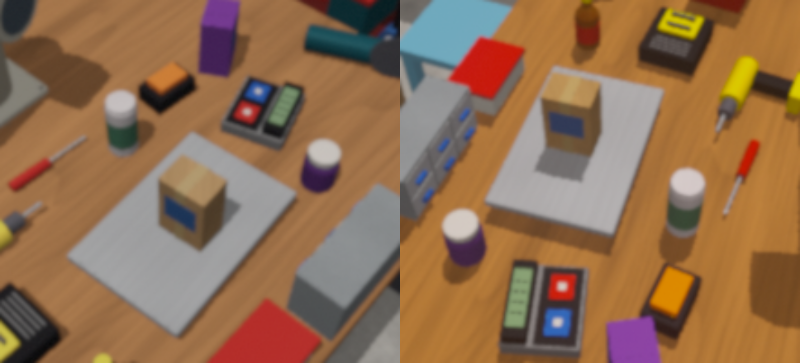

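Brown carton with the blue label on the scale at scene (285,212) is the target; the look-alike is the purple box at (300,118). The indicator is at (325,162), with its blue key at (321,150) and its red key at (316,161). The yellow and black charger at (181,287) is not the unit. The crop confirms that the brown box stands on the platform. Next I'll fit the platform rectangle.

```bash
cat >> h.py <<'E'
def platform(f):
    P=cloud(f); I=f['img'].astype(int); sat=I.max(-1)-I.min(-1)
    m=((abs(P[...,2]-.05)<.006)&(sat<45)).astype(np.uint8)
    n,l,s,c=cv2.connectedComponentsWithStats(m,connectivity=4); k=1+np.argmax(s[1:,4])
    return cv2.minAreaRect(P[l==k][:,:2].astype(np.float32)*1000)
E
python3 - <<'E'
from h import *
for c in ['scene','side']:
    f=dict(np.load(c+'.npz'))
    print(platform(f))
    P=cloud(f); b=(P[...,2]>.09)&(abs(P[...,0]-.61)<.09)&(abs(P[...,1]-.015)<.09); Q=P[b]
    r=cv2.minAreaRect(Q[:,:2].astype(np.float32)*1000); print('carton',r,Q[:,2].max())
print(np.round(ctrl.get_tcp_rot(),2).tolist(), ctrl.get_clock())
E
```

```text
((599.3697509765625, 14.05853271484375), (261.6239929199219, 393.9790954589844), 3.772996425628662)
carton ((613.3595581054688, 12.822052001953125), (103.20317840576172, 76.72911834716797), 5.0002665519714355) 0.20743586805142744
((601.724853515625, 17.353927612304688), (260.14892578125, 393.87554931640625), 4.073679447174072)
carton ((615.021240234375, 17.393749237060547), (101.70427703857422, 77.02059173583984), 3.7600834369659424) 0.2043893287839048
[[0.97, 0.26, -0.0], [0.26, -0.97, 0.0], [0.0, -0.0, -1.0]] 1.3
```

```bash
cat >> h.py <<'E'
def Rdown(a):  # closing axis y at angle a in world
    y=np.array([np.cos(a),np.sin(a),0]); z=np.array([0,0,-1.]); return np.stack([np.cross(y,z),y,z],1)
def best(p,a):
    c=[(abs(q[5]),R) for R in (Rdown(a),Rdown(a+np.pi)) if (q:=kin.solve_ik(p,R)) is not None]
    return min(c,key=lambda t:t[0])[1]
E
python3 - <<'E'
from h import *
th=np.radians(4.1); d=np.array([-np.sin(th),np.cos(th),0]); c=np.array([.614,.015,0])
P=lambda s,z: c+d*s+[0,0,z]
hand.clamp()
R=best(P(-.085,.3),th)
ctrl.goto(P(-.085,.30),R)
ctrl.movel(P(-.085,.178),rate=.15)
f=grab('side','d.png')
hit=ctrl.movel(P(-.035,.178),rate=.06,threshold=1.0); print(hit,ctrl.get_ee_pos(),ctrl.get_contact_force())
for s in (-.01,.004,.014):
    ctrl.movel(P(s,.178),rate=.06); print(s,np.round(ctrl.get_contact_force(),2))
ctrl.sleep(.7); print(np.round(ctrl.get_contact_force(),2))
f=grab('side','e.png'); grab('scene','e2.png')
print(ctrl.get_clock(),ctrl.get_ee_pos())
E
```

```text
True [ 0.6168663  -0.03052525  0.17759429] [ 1.60570191 -1.43233763  0.3446896 ]
-0.01 [-0.73 -0.24 -0.16]
0.004 [ 0.18 -0.03 -0.25]
0.014 [ 0.45 -0.1   0.44]
[-0.2   0.26  0.47]
8.4917 [0.61302128 0.02897077 0.17801719]
```

View pics/e.png

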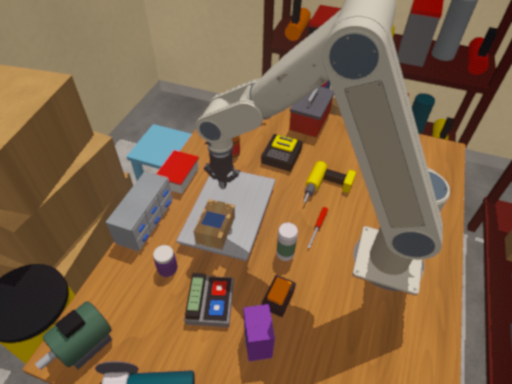

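The carton now lies flat, label up, at side (215,222), close to the +y end of the platform. I'll raise the hand and measure the margin.

```bash
python3 - <<'E'
from h import *
ctrl.movel(ctrl.get_ee_pos()+np.array([0,-.0,.12]),rate=.25)
C=np.array([.6005,.0157]);th=np.radians(3.95);U=np.array([[np.cos(th),np.sin(th)],[-np.sin(th),np.cos(th)]])
for c in ['side','scene']:
    f=grab(c,'f_'+c+'.png'); P=cloud(f); r=platform(f); print(c,r)
    b=(P[...,2]>.112)&(P[...,2]<.132)&(abs(P[...,0]-.61)<.12)&(P[...,1]>-.05)&(P[...,1]<.27); Q=P[b]
    r=cv2.minAreaRect(Q[:,:2].astype(np.float32)*1000); print('top',r,np.median(Q[:,2]))
    L=(cv2.boxPoints(r)/1000-C)@U.T; print(np.round(L,3).tolist())
    v,u=np.where(b); print(u.min(),u.max(),v.min(),v.max())
a,b=cv2.imread('pics/f_side.png'),cv2.imread('pics/f_scene.png')
cv2.imwrite('pics/g.png',np.hstack([cv2.resize(a[150:280,150:300],(400,347)),cv2.resize(b[120:250,210:360],(400,347))]))
E
```

```text
side ((601.7999267578125, 16.770675659179688), (260.47857666015625, 394.8912353515625), 3.6117208003997803)
top ((607.0492553710938, 128.7130126953125), (101.91281127929688, 155.35862731933594), 4.248438835144043) 0.12077672454356647
[[-0.037, 0.19], [-0.036, 0.034], [0.066, 0.035], [0.065, 0.19]]
193 234 199 239
scene ((599.7741088867188, 13.027145385742188), (261.95733642578125, 393.1037902832031), 3.7006759643554688)
top ((604.8423461914062, 125.38298034667969), (102.15577697753906, 155.81430053710938), 4.702437400817871) 0.12263308769674053
[[-0.04, 0.186], [-0.038, 0.031], [0.064, 0.032], [0.062, 0.188]]
280 328 172 213
```

View pics/g.png

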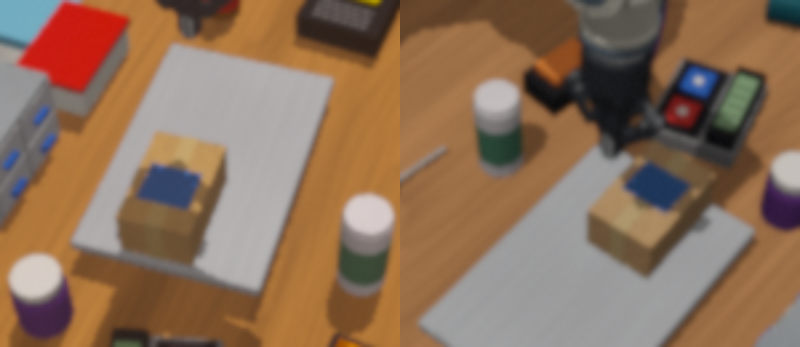

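The carton lies flat with its far end at about 186 mm of 195 mm along the scale's y, so it is wholly on the platform. I'm moving over the blue key.

```bash
python3 - <<'E'
from h import *
a=np.radians(106); k=np.array([.4875,.393,0])
R=best(k+[0,0,.2],a); ctrl.goto(k+[0,0,.2],R); print(ctrl.get_gripper_width())
f=grab('wrist','w.png'); P=cloud(f); I=f['img'].astype(int)
zz=(P[...,2]>.034)&(P[...,2]<.046)&(np.hypot(P[...,0]-.4975,P[...,1]-.36)<.1)
for n,m in (('blue',I[...,2]>I[...,0]+50),('red',I[...,0]>I[...,2]+80)):
    Q=P[zz&m]; print(n,len(Q))
    if len(Q)>20: print(cv2.minAreaRect(Q[:,:2].astype(np.float32)*1000),np.median(Q[:,2]))
for n in('tare_key_top','off_key_top'):
    for d in optics.find_in(n,'wrist')[:2]: p=w(f,d['location']);print(n,round(d['conf'],2),np.round(p,4),pix(f,p))
print('aim',pix(f,k+[0,0,.0395]),ctrl.get_clock())
E
```

```text
0.0001455636251536587
blue 1535
((488.7913818359375, 394.45654296875), (44.4253044128418, 50.52547836303711), 16.551734924316406) 0.04023356152308044
red 1541
((508.71453857421875, 328.51605224609375), (44.79105758666992, 51.2252082824707), 16.777448654174805) 0.04018506582242404
tare_key_top 0.61 [0.4875 0.3925 0.0391] [253. 178.]
off_key_top 0.96 [0.511  0.3291 0.0436] [192. 183.]
aim [254. 178.] 10.85
```

View pics/w.png

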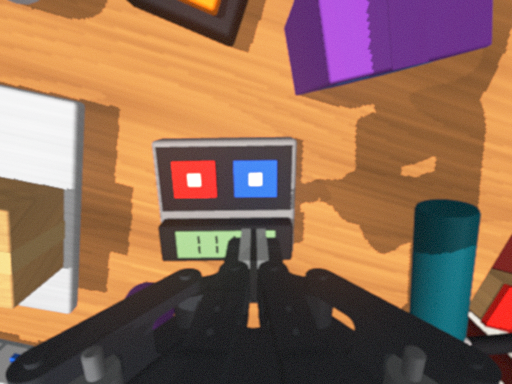

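The wrist picture shows the blue key at (256,179) and the red one at (194,180), matching the aim. I'll check the wrist camera's clearance to the purple box, then press.

```bash
python3 - <<'E'
from h import *
f=grab('wrist'); c=np.array(f['xyz'])-ctrl.get_ee_pos(); print('cam off',c.round(3))
fs=grab('side'); P=cloud(fs); I=fs['img'].astype(int); m=(P[...,2]>.03)&(P[...,2]<.2)&(np.hypot(P[...,0]-.34,P[...,1]-.42)<.11)&(I[...,2]>I[...,1]+40)
print('purple',np.nanmin(P[m],0).round(3),np.nanmax(P[m],0).round(3),ctrl.get_clock())
E
```

```text
cam off [-0.07  -0.02   0.135]
purple [0.283 0.328 0.031] [0.387 0.502 0.155] 10.95
```

```bash
python3 - <<'E'
from h import *
k=np.array([.4883,.3938,0])
F=lambda n=6: np.mean([ctrl.get_contact_force()[2] for _ in range(n) if ctrl.sleep(.02) is None])
ctrl.movel(k+[0,0,.08],rate=.12); ctrl.movel(k+[0,0,.056],rate=.06); ctrl.sleep(.2)
f0=F(); print('rest',f0)
hit=ctrl.movel(k+[0,0,.0425],rate=.01,threshold=4.5)
p=ctrl.get_ee_pos(); z=p[2]; d=F()-f0; print(hit,p,d)
while d<5.6 and z>.041:
    z-=.0004; ctrl.movel(k+[0,0,z],rate=.01); d=F()-f0; print(round(z,4),round(d,2))
for _ in range(4): ctrl.sleep(.15); print('hold',round(ctrl.get_contact_force()[2]-f0,2))
ctrl.movel(k+[0,0,.06],rate=.05); ctrl.movel(k+[0,0,.2],rate=.2)
print(ctrl.get_clock(),F()-f0)
for c in ('side','scene'):
    f=grab(c,'h_'+c+'.png'); P=cloud(f)
    b=(P[...,2]>.112)&(P[...,2]<.132)&(abs(P[...,0]-.61)<.12)&(P[...,1]>-.05)&(P[...,1]<.24); print(c,cv2.minAreaRect(P[b][:,:2].astype(np.float32)*1000))
E
```

```text
rest nan
True [0.48827604 0.39375651 0.04608717] nan
hold nan
hold nan
hold nan
hold nan
15.8917 nan
side ((600.2566528320312, 65.05093383789062), (30.413209915161133, 11.64028549194336), 59.650997161865234)
scene ((605.2533569335938, 125.66963958740234), (101.64640045166016, 155.49729919433594), 4.699528694152832)
  return _methods._mean(a, axis=axis, dtype=dtype,
  ret = ret.dtype.type(ret / rcount)
```

My force averaging was broken because `sleep` returns a value, so that press only reached the 4.5 N threshold. I'll press again, with force readings this time.

```bash
python3 - <<'E'
from h import *
k=np.array([.4883,.3938,0])
def F(n=5):
    v=[]
    for _ in range(n): ctrl.sleep(.02); v.append(ctrl.get_contact_force()[2])
    return np.mean(v)
ctrl.movel(k+[0,0,.08],rate=.15); ctrl.movel(k+[0,0,.052],rate=.06); ctrl.sleep(.2)
f0=F(); print('rest',f0)
hit=ctrl.movel(k+[0,0,.0425],rate=.01,threshold=5.5)
z=ctrl.get_ee_pos()[2]; d=F()-f0; print(hit,z,d)
while d<6 and z>.042:
    z-=.0003; ctrl.movel(k+[0,0,z],rate=.01); d=F()-f0; print(round(z,4),round(d,2))
for _ in range(5): ctrl.sleep(.14); print('hold',round(F(1)-f0,2))
print(ctrl.get_ee_pos())
ctrl.movel(k+[0,0,.06],rate=.05); ctrl.movel(k+[0,0,.2],rate=.2)
print(ctrl.get_clock(),F()-f0)
f=grab('scene','i.png'); P=cloud(f)
b=(P[...,2]>.112)&(P[...,2]<.132)&(abs(P[...,0]-.61)<.12)&(P[...,1]>-.05)&(P[...,1]<.24); print(cv2.minAreaRect(P[b][:,:2].astype(np.float32)*1000))
E
```

```text
rest 0.22482013503602222
True 0.045705957215897944 6.130304531773154
hold 7.39
hold 5.68
hold 5.52
hold 6.02
hold 5.81
[0.48833127 0.39380742 0.04590627]
20.775 -0.5119088627610623
((604.4156494140625, 124.86445617675781), (102.1218490600586, 155.97659301757812), 4.013635158538818)
```

View pics/i.png

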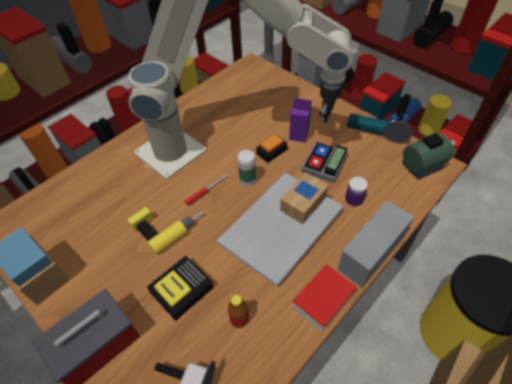

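The carton lies flat on the platform at (303,198), the key was held at about 6 N for over half a second, everything else stands where it was, and the arm is clear.

```bash
python3 -c "
from h import *
print(ctrl.finish_job())"
```

```text
the job is handed in; nothing more can be done
None
```

The job is handed in at about 21 s of the 45 s allowed: the carton lies flat on the platform with about 9 mm to spare at the far end, and the blue tare key was pressed twice (a first press of about 4.5 N with no force readings, then one held at about 6 N for over half a second) and let go.

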